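# Caliper check of a clamped handle blank

## Task

Check the width of the laminated wooden handle blank that is held in the plywood jig: open the big caliper, lay it flat on the bench with the blank between its open jaws and well into them, and let go of it. Then close the sliding jaw gently by its orange thumb tab until both jaws touch the sides of the blank squarely, and leave the caliper lying there closed on it. Do not press hard on the blank or squeeze the sprung rubber pad solid, and leave the other things on the bench where they are.

Things in the scene. Friction and masses are not known exactly. Their poses are not given: they have to be found in the camera images.
- caliper: Loose bar caliper lying flat, 0.6 kg, mass centre near y 15. Origin: underside, mid-beam. y runs along the beam, x the way the jaws point, z up. Aluminium beam 240 mm long (y -120 to 120), 24 wide, 12 thick. Fixed dark steel jaw at the -y end: y -120 to -98, x -12 to 80, z 0 to 20; its measuring face is the plane y = -98, facing +y. A dark wood grip stands on the +y end.
- caliper_grip (a point): Centre of the caliper's dark wood grip, where it is picked up: 20 mm wide (caliper x), 60 mm long (caliper y), from 12 to 50 mm above the caliper's underside; this point is 37 mm above the underside, at caliper x 0, y 75. Axes as the caliper's.
- thumb_tab (a point): Point on the orange thumb tab of the sliding jaw, above the beam: tab 16 mm along the beam (caliper y), 22 mm across it (x), from 21 to 58 mm above the caliper's underside; this point is at 46 mm. It moves with the sliding jaw: caliper x 0, y = -78 mm + opening. Axes as the caliper's.
- fixed_jaw: The caliper's fixed dark steel jaw. Origin: outer end of its measuring face, 10 mm above the underside: caliper x 80, y -98. The face runs from there along -x and looks to +y. Axes as the caliper's.
- jaw_pad: Black rubber pad, the measuring face of the grey sliding jaw: 48 mm long. Origin: outer end of its face, 10 mm above the underside: caliper x 80, y -98 + opening. The pad is sprung: it gives up to 3.5 mm, 1.5 N per mm, then is hard. The grey jaw behind it is 20 mm thick (y), as long as the fixed jaw, 2 mm clear of the bench; its carriage on the beam is 40 mm long, 30 wide, 21 high.
- slide_jaw (a joint): Opening between fixed jaw and (unpressed) pad in m: 0 shut, 0.085 stop. The jaw slides along the beam with about 1 N of friction and stays where it is left; pulled away from the fixed jaw (caliper +y) it opens. Friction on the bench normally holds the caliper against this. It starts nearly shut, 0.008 to 0.028.
- blank: Laminated handle blank (dark layer at -y, paler one at +y) on the bench, rigidly held in a plywood jig fixed to the bench, free end towards the robot. Origin: underside of the free end; x runs into the jig, y across, z up. 30 mm high. Its -y side is at y -21, its +y side unknown, at y 11 to 29 (32 to 50 mm wide). x 0 to 80 is free on both sides; then the jig to x 170, up to 56 high.
- tape_blue: Bystander: roll of blue tape, 90 mm across, 24 mm high, lying flat.
- tape_yellow: Bystander: roll of yellow tape, 100 mm across, 45 mm high, lying flat.
- bowl: Bystander: red bowl, 150 mm across, 55 mm high.
- mug: Bystander: blue mug, 80 mm across, 92 mm high.
- screwdriver: Bystander: screwdriver with a blue handle, lying on the bench.
- spare_blank: Bystander: paler wooden blank 150 x 42 x 30 mm, loose, lying on the bench.
- brass_disc: Bystander: brass disc 44 mm across, 20 mm high.
There are look-alikes about, which are no part of the job. Leave any purple look-alike of the part that bears blank alone.

How it is judged (in metres and radians):
On the way:
1. the open caliper lies flat on the bench with the free end of the blank between its jaws, the sliding jaw not yet touching, and the fingers hold nothing of it (height (world z) of caliper between -0.004 and 0.006 m and angle between caliper's own z axis and vertical below 0.05 rad and x of fixed_jaw in the frame of blank above 0.03 m and y of fixed_jaw in the frame of blank below -0.0185 m and y of jaw_pad in the frame of blank above 0.0105 m and contact force between jaw_pad and blank below 0.05 N and contact force between the fingers and caliper below 0.1 N), for 0.15 s.
At the end, for the whole second after the job is handed in: Caliper flat on the bench (within 0.05 rad) and at rest, jaws at least 30 mm past the free end on either side of the blank, square to it within 0.05 rad, the pad bearing on it (0.1 N or more), the fixed jaw within 1.8 mm of its side; all else where it was (height (world z) of caliper between -0.004 and 0.006 m and angle between caliper's own z axis and vertical below 0.05 rad and x of fixed_jaw in the frame of blank above 0.03 m and linear speed of caliper below 0.01 m/s and velocity of joint slide_jaw between -0.01 and 0.01 m/s and contact force between jaw_pad and blank above 0.1 N and y of jaw_pad in the frame of blank above 0.009 m and y of fixed_jaw in the frame of blank between -0.0228 and -0.0195 m and angle between the x axis of caliper and the x axis of blank, either way round below 0.05 rad); the robot touches nothing.
It fails at once if the sprung pad is squeezed hard on the blank (over 10 N) (contact force between jaw_pad and blank above 10 N).
It fails at once if the caliper is pressed hard on the blank (over 30 N) (contact force between caliper and blank above 30 N).
It fails at once if the robot pushes hard on the blank (over 15 N) (contact force between the arm and blank above 15 N).
It fails at once if a bystander is moved by more than 25 mm (distance of any of tape_blue, tape_yellow, bowl, mug, screwdriver, spare_blank, brass_disc from where it was at the start of the episode above 0.025 m).
It also fails if it takes over 58 s, if anything falls off the work surface, if the arm or the gripper's body presses on something with over 40 N, if the wrist force passes 120 N, or if a joint passes its speed limit or range.

## Robot

A 6-joint arm with a two-finger parallel gripper is mounted at the origin on the work surface. World frame = base frame: x ahead of the robot, y to its left, z up, the work surface at z = 0. Lengths are in mm, angles in degrees, forces in N, time in s.
With the tool pointing down it reaches from about 350 to 850 mm from the base axis. Payload 8.1 kg.
Tool frame: the origin (TCP) lies midway between the tips of the shut fingers; the grasp point (between the pads) lies 19 mm behind it; z points along the fingers, y is the direction in which the jaws open and shut (so a half turn about z gives the same grasp; the last joint's range is limited). The gripper opens to 85 mm and grips with 20 to 120 N. Pads are 22 mm wide; open, the fingers measure 114 mm over their backs; the gripper's body (76 mm by 85 mm) begins 54 mm behind the grasp point. The pads swing forward as they close: fully open they stand 13 mm farther back than shut.
Start: joints at [-80.867, 7.471, 85.268, -0, 87.261, -4.893], TCP at [145.438, -582.111, 231.292] pointing down, gripper open.
Joint ranges: [-169.43, 169.43], [-51.17, 129.36], [1.28, 143.12], [-76.62, 256.62], [0, 156.53], [-152.29, 152.29]. Speed limits (degrees/s): [136.94, 136.94, 159.86, 180, 180, 180].

## Interface

Orientations are given as [roll, pitch, yaw] about the fixed x, y, z axes, in that order (R = Rz(yaw) Ry(pitch) Rx(roll)).
In Python, from bench import telemetry, snapshot, camera_params, job gives the robot as it stands. The module is installed in compiled form; this text tells all that it offers.
- The arm moves only by the shell command python3 -m jog 'ROWS' [FORCE]. ROWS is JSON, a list that holds one entry, the list of rows, each a list of 7 numbers: the shift along the tool's x, y, z in units of 50 mm (1.0 is 50 mm), then the turn, a rotation vector about the tool's x, y, z in units of 2 pi rad (1.0 is 2 pi rad), then the opening, from 0 (shut) to 1 (fully open). In form: [[[dx, dy, dz, rx, ry, rz, claw], ...]]. A call has 1 to 12 rows; each row shifts and turns the commanded pose from where the row before left it, along the tool's axes as they then stand; what a row does not reach is not made up. A row lasts 1/8 s, in which the tool goes at most 62.5 mm and 10.7 degrees, less where a joint would pass 70% of its speed; a pose out of reach is approached as far as the arm can. A call with a number of a shift or a turn outside -1 to 1 is refused whole. A call with a gripper value outside its range is refused whole. The fingers move at their own pace and stop on an object; FORCE is the grip in N (left out, the last holds). Time passes only in rows, so rows that do not move let the fingers close. It gives the time, the measured TCP pose, the force and the opening at its end, in the units of the state.
- telemetry.sense(): the state, without advancing time (a new reading comes with each control period).
- snapshot(name): name is "side" or "top" or "wrist"; returns (picture, depth): 480x640x3 uint8, red, green, blue; 480x640 float32, mm along the optical axis (not along the pixel's ray), 0 where there is no reading.
- camera_params(name): a dict with "K" (3x3 intrinsics, pixels), "D" ([k1, k2, p1, p2, k3] as OpenCV has them; the pictures are not rectified), "extrinsics" (4x4, takes a point from camera to world coordinates). Camera axes: x right, y down, z forward; pixel columns grow to the right and rows downward; lengths in mm; the calibration is good to about 2 mm. A picture is of the moment at which its call begins: read the wrist's pose just before it. camera_params takes no time and is no camera call; for the wrist camera it gives the pose at the moment of the call.
- job.hand_in(): hands the job in, once; it reports no verdict.
The state is a dict: "time": time; "joint_pos": joint angles; "qd": joint speeds; "joint_efforts": joint torques, N m; "tool_pos": TCP position; "tcp_rot": TCP orientation; "ft_force": force on the tool from outside, world axes, zero at the start; "wrist_torque": the same for the moment, N m; "finger_gap": finger opening in mm.
Only numpy, scipy, OpenCV 4.12 (cv2) and the standard library are available. Lean on these libraries where they do the work, as an engineer would, in place of code of your own. Each camera call takes 0.05 s, during which the arm holds its last target. There are 200 camera calls.

## Working session

There is one attempt and no reset: what is moved stays moved. The work goes in short steps, Python scripts to look and compute and a shell command to move; the robot and the scene stay as the last step left them, time stands still between calls to the robot, and variables do not carry over. Pictures are saved under pics/ and viewed, about 8 in all and at most 12, crops included, and the job is handed in when it is done.

```bash
mkdir -p pics; cat > h.py <<'E'
import numpy as np, cv2, json
from bench import telemetry, snapshot, camera_params, job
def take(n):
    p=camera_params(n); im,d=snapshot(n)
    K=np.array(p["K"],float);D=np.array(p["D"],float);T=np.array(p["extrinsics"],float)
    return im,d,K,D,T
def world(d,K,D,T):
    h,w=d.shape; u,v=np.meshgrid(np.arange(w),np.arange(h))
    n=cv2.undistortPoints(np.stack([u,v],-1).reshape(-1,1,2).astype(np.float64),K,D).reshape(h,w,2)
    P=np.concatenate([n*d[...,None],d[...,None]],-1)
    W=P@T[:3,:3].T+T[:3,3]; W[d<=0]=np.nan
    return W
def save(n,im): cv2.imwrite("pics/"+n+".png",im[...,::-1])
E
python3 - <<'E'
from h import *
for n in ["top","side"]:
    im,d,K,D,T=take(n); save(n+"1",im); np.savez("%s1.npz"%n,im=im,d=d,K=K,D=D,T=T)
    print(n,T.round(2).tolist(),K[0,0])
s=telemetry.sense();print(s)
E
```

```text
top [[-0.03, -0.98, 0.19, 289.61], [-1.0, 0.03, -0.0, -19.8], [-0.0, -0.19, -0.98, 1238.74], [0.0, 0.0, 0.0, 1.0]] 531.5988804197927
side [[-0.96, -0.17, 0.22, 289.53], [-0.28, 0.55, -0.79, 784.02], [0.01, -0.82, -0.58, 646.69], [0.0, 0.0, 0.0, 1.0]] 477.35496372450046
{'time': 0.1, 'joint_pos': array([-8.08668146e+01,  7.51149144e+00,  8.53231131e+01, -4.46384304e-04,
        8.72619714e+01, -4.89393006e+00]), 'qd': array([-0.07027215, -0.08688414, -0.08643842, -0.01571021, -0.0415429 ,
        0.01274206]), 'joint_efforts': array([ 2.99209823e-04, -5.70948350e+01, -5.01945806e+01, -3.13672563e-04,
        8.06372787e-03,  5.14836429e-06]), 'tool_pos': array([ 145.35943391, -581.61307391,  230.34122517]), 'tcp_rot': array([-1.79903738e+02, -7.79480682e-03,  1.40271306e+01]), 'ft_force': array([-0.14439455, -0.28794616, -0.02090468]), 'wrist_torque': array([-0.03215228, -0.03036756,  0.00713115]), 'finger_gap': 85.39124610432614}
```

View pics/top1.png

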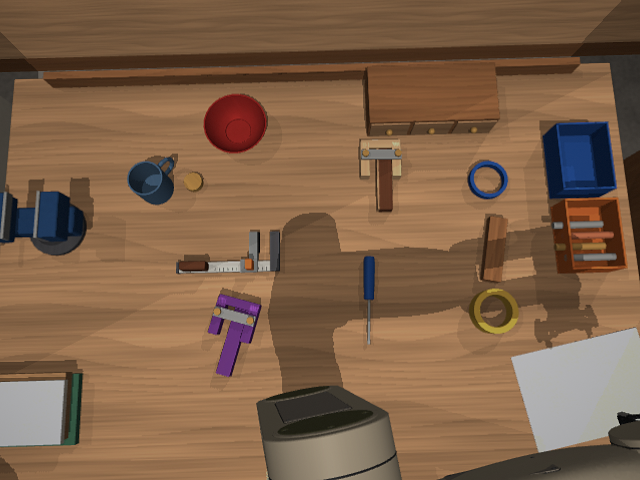

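View pics/side1.png

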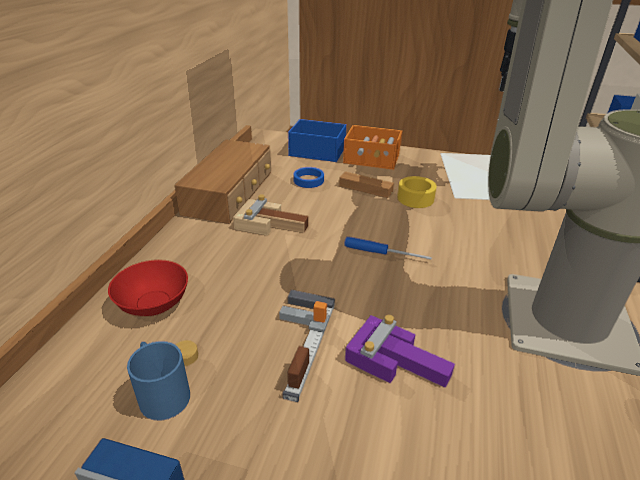

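Top view shows the caliper at (230,265): grip at (193,265), orange tab at (249,264), fixed jaw at (275,250). The blank is in the plywood jig at (385,185), with its free end at (385,210).
Look-alikes: purple blank and jig at (235,330), rejected for its colour; loose spare blank at (493,247), rejected because it has no jig. I choose (385,185).

```bash
python3 - <<'E'
from h import *
z=np.load("top1.npz");im,d=z['im'],z['d'];W=world(d,z['K'],z['D'],z['T'])
crop=np.hstack([cv2.resize(im[120:240,330:450],(480,480),interpolation=cv2.INTER_CUBIC),cv2.resize(im[220:290,170:290],(480,280),interpolation=cv2.INTER_CUBIC) if 0 else cv2.resize(im[200:300,175:295][:, :80],(1,480)) ])
a=cv2.resize(im[120:240,330:430],(400,480),interpolation=cv2.INTER_CUBIC);b=cv2.resize(im[205:305,170:290],(400,333),interpolation=cv2.INTER_CUBIC)
b=np.vstack([b,np.zeros((147,400,3),np.uint8)]);save("crop",np.hstack([a,b]))
def pca(m,n):
    P=W[m]; c=np.nanmean(P,0); r=cv2.minAreaRect(P[:,:2].astype(np.float32)); print(n,m.sum(),c.round(1),np.round(r[0],1),np.round(r[1],1),round(r[2],1))
hsv=cv2.cvtColor(im,cv2.COLOR_RGB2HSV)
def box(u0,v0,u1,v1):
    m=np.zeros(d.shape,bool);m[v0:v1,u0:u1]=1;return m&np.isfinite(W[...,2])
Z=W[...,2]
pca(box(370,162,400,216)&(Z>22)&(Z<38),"blank top")
pca(box(170,225,290,280)&(Z>8)&(Z<70),"caliper")
pca(box(170,225,290,280)&(Z>40)&(Z<70),"cal high")
o=box(170,225,290,280)&(hsv[...,0]<14)&(hsv[...,1]>190)&(hsv[...,2]>180); pca(o,"tab")
pca(box(170,255,215,275)&(Z>40),"grip")
pca(box(264,225,290,265)&(Z>12),"fixed jaw")
pca(box(360,250,380,350)&(Z>5),"screwdriver")
print(np.nanmedian(Z[300:310,400:430]))
E
```

```text
blank top 836 [ 638.9 -167.1   30.3] [ 636.  -173.4] [ 53.8 118.6] 88.6
caliper 1746 [470.8 176.9  23.7] [488.  206.3] [ 99.4 243.1] 2.1
cal high 335 [455.7 247.2  50.8] [456.6 227.8] [165.4  21.9] 89.3
tab 1 [447.9 156.9  60.1] [447.9 156.9] [0. 0.] 0.0
grip 250 [455.9 279.6  49.3] [456.9 280.9] [59.1 21.1] 89.6
fixed jaw 335 [494.   97.7  19.4] [496.3 103.7] [35.4 76.5] 88.6
screwdriver 587 [ 400.5 -118.1   20.9] [ 377.9 -120.9] [ 42.8 214.4] 86.8
-0.24573844765859576
```

View pics/crop.png

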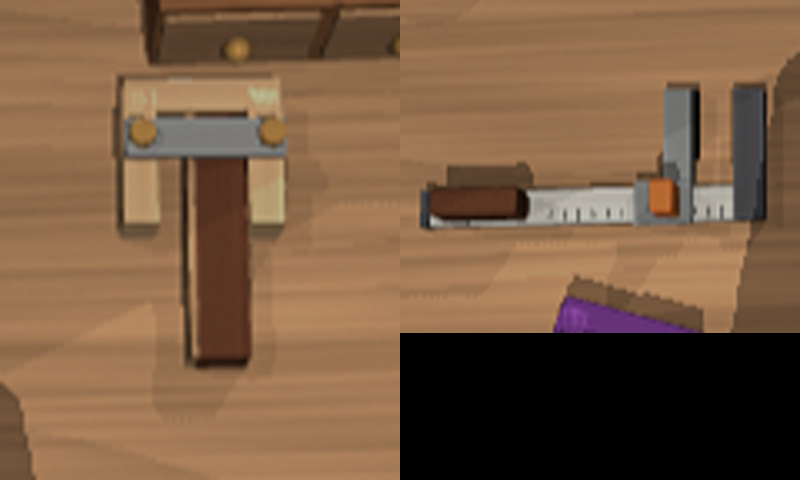

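The close crop confirms the choice: blank with a dark top and a pale +y edge in the plywood jig, free end at crop (220,362). The caliper's orange tab is at crop (662,197). Moving to above the caliper.

```bash
python3 -m jog '[[[0,0,0,0,0,0.0195,1],[0,0,0,0,0,0.0195,1],[0.8,-0.9,-0.1,0,0,0,1],[0.8,-0.9,-0.1,0,0,0,1],[0.8,-0.9,-0.1,0,0,0,1],[0.8,-0.9,-0.1,0,0,0,1],[0.8,-0.9,-0.1,0,0,0,1],[0.7,-0.9,-0.1,0,0,0,1],[0.7,-0.9,-0.1,0,0,0,1],[0.7,-0.9,-0.1,0,0,0,1]]]' && python3 -m jog '[[[0,-1,0,0,0,0,1],[0,-1,0,0,0,0,1],[0,-1,0,0,0,0,1],[0,-1,0,0,0,0,1],[0,-1,0,0,0,0,1],[0,-1,0,0,0,0,1],[0,-1,0,0,0,0,1],[0,-0.5,0,0,0,0,1],[0,0,0,0,0,0,1],[0,0,0,0,0,0,1]]]'
python3 - <<'E'
from h import *
im,d,K,D,T=take("wrist");save("w1",im);np.savez("w1.npz",im=im,d=d,K=K,D=D,T=T);print(T.round(2).tolist(),K[0,0])
E
```

```text
time: 1.35
tool_pos: [451.3, -220.4, 271.2]
tcp_rot: [-180.0, 0.0, -0.0]
ft_force: [-0.4, -1.7, -0.6]
finger_gap: 85.4
time: 2.6
tool_pos: [450.5, 152.2, 271.0]
tcp_rot: [180.0, 0.0, -0.0]
ft_force: [0.8, 0.2, -0.4]
finger_gap: 85.6
[[0.0, -0.95, -0.31, 529.12], [-1.0, -0.0, -0.0, 151.14], [0.0, 0.31, -0.95, 413.16], [0.0, 0.0, 0.0, 1.0]] 392.9339146344831
```

View pics/w1.png

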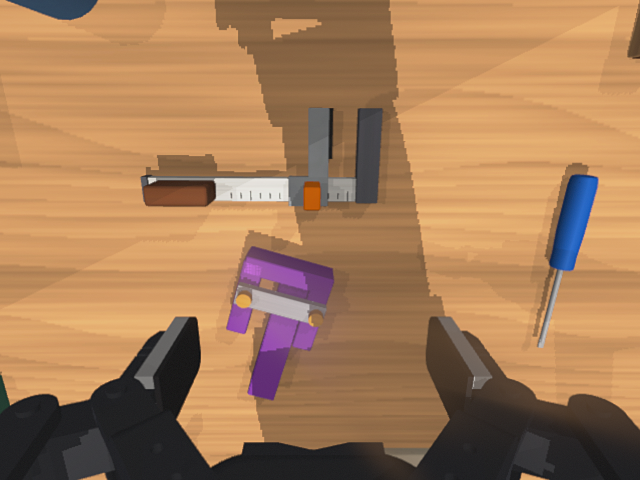

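The wrist view shows the caliper with its tab at (312,196), grip at (180,192), fixed jaw at (369,155) and pad at (331,133). The purple look-alike is at (280,310).

```bash
cat > meas.py <<'E'
from h import *
def caliper(f,ub=(130,95,390,215)):
    z=np.load(f);im,d=z['im'],z['d'];W=world(d,z['K'],z['D'],z['T']);Z=W[...,2]
    B=np.zeros(d.shape,bool);B[ub[1]:ub[3],ub[0]:ub[2]]=1;B&=np.isfinite(Z)
    hsv=cv2.cvtColor(im,cv2.COLOR_RGB2HSV)
    def rect(m,n):
        P=W[m];r=cv2.minAreaRect(P[:,:2].astype(np.float32));print(n,m.sum(),'mean',P.mean(0).round(1),'c',np.round(r[0],1),np.round(r[1],1),round(r[2],1),'lo',P.min(0).round(1),'hi',P.max(0).round(1))
    return im,d,W,Z,B,hsv,rect
E
python3 - <<'E'
from meas import *
im,d,W,Z,B,hsv,rect=caliper("w1.npz")
o=(hsv[...,0]<16)&(hsv[...,1]>210)&(hsv[...,2]>150)
rect(B&o&(Z>54),"tab top")
c=B.copy();c[:,230:]=0
rect(c&(Z>46)&(Z<54),"grip top")
c=B.copy();c[:,:345]=0
rect(c&(Z>15)&(Z<24),"fixed jaw top")
c=B.copy();c[:,:300]=0;c[:,345:]=0;c[175:]=0
rect(c&(Z>15)&(Z<24),"slide jaw top")
rect(B&(Z>6),"all")
print(np.nanmedian(Z[20:60,420:500]))
E
```

```text
tab top 367 mean [455.7 151.9  57.4] c [455.6 152. ] [20.8 13.9] 0.3 lo [445.1 145.   54.8] hi [466.  158.9  59.9]
grip top 1318 mean [456.5 279.2  49.2] c [455.8 279.8] [59.3 20.2] 89.7 lo [445.6 250.2  46. ] hi [465.9 309.5  52. ]
fixed jaw top 2148 mean [490.7  96.8  19.5] c [488.8  96.6] [22.2 91. ] 89.7 lo [443.4  85.4  15. ] hi [534.3 107.8  22.2]
slide jaw top 1567 mean [505.1 144.4  19.7] c [503.2 143.7] [23.4 62.3] 89.8 lo [472.1 132.   15.1] hi [534.4 155.5  22.7]
all 9547 mean [473.2 175.8  23.7] c [487.3 205.5] [ 93.6 240.3] 0.2 lo [440.8  85.4   6.1] hi [534.5 325.5  59.9]
-0.32510548026107244
```

```bash
python3 -m jog '[[[0.1,0,0.9,0,0,0,0.6],[0,0,0.9,0,0,0,0.6],[0,0,0.9,0,0,0,0.5],[0,0,0.9,0,0,0,0.5],[0,0,0.8,0,0,0,0.5],[0,0,0.4,0,0,0,0.5],[0,0,0.05,0,0,0,0.5],[0,0,0,0,0,0,0.5],[0,0,0,0,0,0,0.5]]]' 20 && python3 -m jog '[[[0,0,0,0,0,0,0.3],[0,0,0,0,0,0,0.1],[0,0,0,0,0,0,0],[0,0,0,0,0,0,0],[0,0,0,0,0,0,0],[0,0,0,0,0,0,0]]]'
```

```text
time: 3.78
tool_pos: [456.9, 152.8, 30.3]
tcp_rot: [-180.0, -0.1, -0.0]
ft_force: [-0.6, 0.3, 0.2]
finger_gap: 42.8
time: 4.53
tool_pos: [456.2, 153.0, 29.6]
tcp_rot: [-180.0, -0.1, -0.0]
ft_force: [-2.1, -1.1, 6.3]
finger_gap: 15.4
```

```bash
python3 -m jog '[[[0,-0.1,0,0,0,0,0],[0,-0.15,0,0,0,0,0],[0,-0.15,0,0,0,0,0],[0,-0.15,0,0,0,0,0],[0,-0.15,0,0,0,0,0],[0,-0.15,0,0,0,0,0],[0,-0.15,0,0,0,0,0],[0,-0.1,0,0,0,0,0],[0,0,0,0,0,0,0]]]' && python3 -m jog '[[[0,0,0,0,0,0,0.4],[0,0,0,0,0,0,0.4],[0,0,0,0,0,0,0.4],[0,0,-0.9,0,0,0,0.6],[0,0,-0.9,0,0,0,1],[0,0,-0.9,0,0,0,1],[-0.1,0,-0.9,0,0,0,1],[-0.4,0,-0.9,0,0,0,1],[-0.4,0,0,0,0,0,1],[-0.2,0,0,0,0,0,1],[0,0,0,0,0,0,1]]]'
python3 - <<'E'
from h import *
im,d,K,D,T=take("wrist");save("w2",im);np.savez("w2.npz",im=im,d=d,K=K,D=D,T=T)
E
```

```text
time: 5.65
tool_pos: [456.5, 208.5, 29.6]
tcp_rot: [-179.9, -0.1, 0.0]
ft_force: [1.0, 0.7, 5.9]
finger_gap: 15.7
time: 7.02
tool_pos: [400.0, 207.7, 253.0]
tcp_rot: [180.0, 0.1, 0.0]
ft_force: [-0.1, -0.1, 0.8]
finger_gap: 85.5
```

View pics/w2.png

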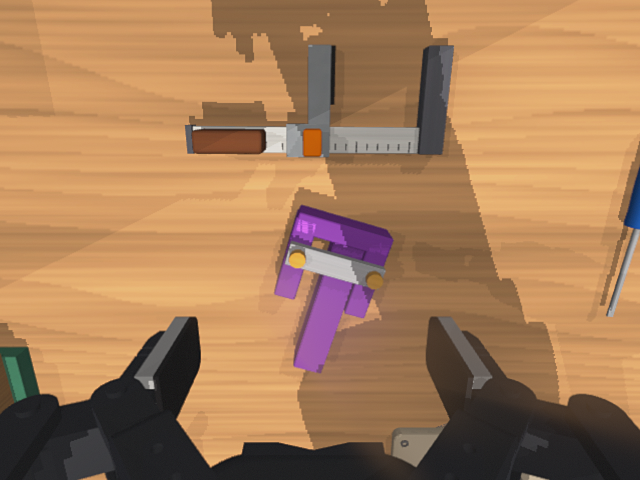

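The caliper is open: pad at (333,75), fixed jaw at (435,100), tab at (312,142), grip at (228,141). I'll measure it again.

```bash
python3 - <<'E'
from meas import *
im,d,W,Z,B,hsv,rect=caliper("w2.npz",(175,35,465,165))
o=(hsv[...,0]<16)&(hsv[...,1]>210)&(hsv[...,2]>150)
c=B.copy();c[:,:280]=0
rect(c&o&(Z>54),"tab top")
c=B.copy();c[:,272:]=0
rect(c&(Z>46)&(Z<54),"grip top")
c=B.copy();c[:,:410]=0
rect(c&(Z>15)&(Z<24),"fixed jaw top")
E
```

```text
tab top 437 mean [455.8 207.   57.5] c [455.8 207. ] [13.5 20.3] 90.0 lo [445.6 200.2  55.2] hi [465.9 213.7  60. ]
grip top 1647 mean [456.  279.9  49.3] c [455.8 280.4] [19.3 59.7] 0.1 lo [446.1 250.5  46. ] hi [465.5 310.3  52.1]
fixed jaw top 2781 mean [490.6  96.6  19.6] c [488.7  96. ] [22.6 92.1] 90.0 lo [442.7  84.7  15. ] hi [534.8 107.3  22.9]
```

```bash
python3 -m jog '[[[0.56,-0.6,0,0,0,0,1],[0.56,-0.59,0,0,0,0,1],[0,0,0,0,0,-0.0278,1],[0,0,0,0,0,-0.0278,1],[0,0,0,0,0,-0.0278,1],[0,0,0,0,0,-0.0278,1],[0,0,0,0,0,-0.0278,1],[0,0,0,0,0,-0.0278,1],[0,0,0,0,0,-0.0278,1],[0,0,0,0,0,-0.0278,1],[0,0,0,0,0,-0.0276,0.7],[0,0,0,0,0,0,0.6]]]' && python3 -m jog '[[[0,0,0.9,0,0,0,0.6],[0,0,0.9,0,0,0,0.6],[0,0,0.9,0,0,0,0.6],[0,0,0.9,0,0,0,0.6],[0,0,0.7,0,0,0,0.6],[0,0,0.3,0,0,0,0.6],[0,0,0,0,0,0,0.6],[0,0,0,0,0,0,0.6]]]'
```

```text
time: 8.57
tool_pos: [456.8, 267.1, 252.7]
tcp_rot: [-179.9, 0.0, 89.9]
ft_force: [0.3, 1.0, -0.4]
finger_gap: 52.2
time: 9.57
tool_pos: [458.0, 267.9, 25.5]
tcp_rot: [179.9, -0.1, 89.9]
ft_force: [1.0, 0.4, -0.2]
finger_gap: 51.0
```

```bash
python3 -m jog '[[[0,-0.04,0.1,0,0,0,0.6],[0,0,0,0,0,0,0.4],[0,0,0,0,0,0,0.2],[0,0,0,0,0,0,0],[0,0,0,0,0,0,0],[0,0,0,0,0,0,0],[0,0,0,0,0,0,0]]]' 100 && python3 -m jog '[[[0,0,-0.2,0,0,0,0],[0,0,-0.3,0,0,0,0],[0,0,-0.3,0,0,0,0],[0,0,0,0,0,0,0],[0,0,0,0,0,0,0]]]'
python3 - <<'E'
from h import *
s=telemetry.sense();print(s['wrist_torque'],s['tool_pos'])
im,d,K,D,T=take("wrist");save("w3",im);np.savez("w3.npz",im=im,d=d,K=K,D=D,T=T)
im,d,K,D,T=take("top");np.savez("top2.npz",im=im,d=d,K=K,D=D,T=T)
W=world(d,K,D,T);Z=W[...,2];m=np.zeros(d.shape,bool);m[215:275,250:300]=1;m&=(Z>15)&(Z<80)
P=W[m];print(P.shape,P.min(0),P.max(0),P.mean(0))
E
```

```text
time: 10.45
tool_pos: [455.3, 267.6, 19.6]
tcp_rot: [179.9, -0.0, 90.0]
ft_force: [1.0, -0.8, 6.5]
finger_gap: 18.6
time: 11.08
tool_pos: [454.6, 267.3, 58.8]
tcp_rot: [180.0, -0.0, 90.0]
ft_force: [-0.1, -0.1, -5.7]
finger_gap: 18.7
[ 0.22729849  0.07274561 -0.01271241] [454.56165158 267.30646175  58.78615099]
(631, 3) [441.79664812  86.23075247  37.23387103] [533.72339485 150.05530849  65.95638421] [475.59595729 107.40394184  55.1350608 ]
```

View pics/w3.png

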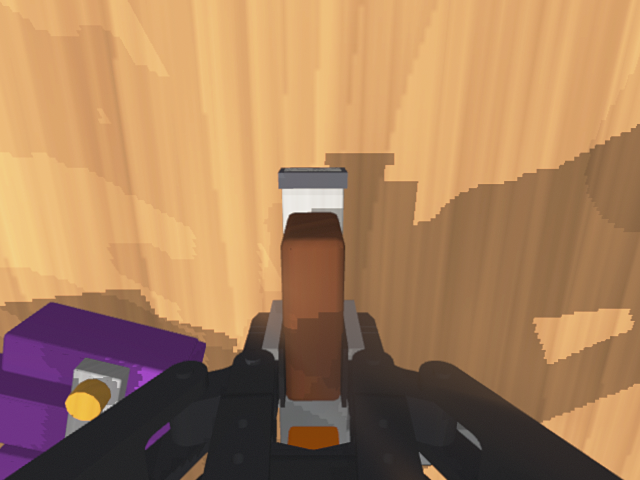

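Lifted level: fixed-jaw top is at z≈59 after a 39 mm lift, and the grip is seen centred between the fingers at (313,300). Now the blank pose precisely from the top picture.

```bash
python3 - <<'E'
from h import *
z=np.load("top1.npz");im,d,K,D,T=[z[k] for k in('im','d','K','D','T')];W=world(d,K,D,T);Z=W[...,2]
# dark-layer top pixels: edges per row, subpixel via gray gradient, projected at z=30
g=cv2.GaussianBlur(cv2.cvtColor(im,cv2.COLOR_RGB2GRAY),(3,3),0).astype(float)
def onplane(u,v,h):
    n=cv2.undistortPoints(np.array([[[u,v]]],float),K,D)[0,0];r=T[:3,:3]@[n[0],n[1],1];t=(h-T[2,3])/r[2];return T[:3,3]+t*r
R=[];L=[]
for v in range(164,206):
    m=(Z[v,370:402]>24)&(Z[v,370:402]<36);us=np.where(m)[0]+370
    print(v,us.min(),us.max(),W[v,us.min(),:2].round(1),W[v,us.max(),:2].round(1)) if v%6==0 else 0
    R.append(onplane(us.max()+.5,v,30));L.append(onplane(us.min()-.5,v,30))
for n,E in(("-y edge",R),("+y edge",L)):
    E=np.array(E);p=np.polyfit(E[:,0],E[:,1],1);print(n,"slope deg",np.degrees(np.arctan(p[0])),"y at x=600",np.polyval(p,600),"rms",np.std(E[:,1]-np.polyval(p,E[:,0])))
c=Z[195:218,380:392];print("free end rows",np.where((c>24).any(1))[0].max()+195)
v=np.where((c>24).any(1))[0].max()+195;print(onplane(385,v+.5,30))
m=np.zeros(d.shape,bool);m[130:182,355:405]=1;m&=(Z>40)&(Z<62);r=cv2.minAreaRect(W[m][:,:2].astype(np.float32));print("jig",r)
# top-camera check against wrist: caliper fixed jaw & grip
m=np.zeros(d.shape,bool);m[225:272,267:290]=1;m&=(Z>15)&(Z<26);P=W[m];print("fj",P.min(0),P.max(0))
E
```

```text
168 376 397 [ 680.4 -147.5] [ 676.2 -196.2]
174 377 400 [ 664.6 -148.9] [ 660.9 -202.3]
180 377 391 [ 649.6 -148.1] [ 648.6 -181.1]
186 377 391 [ 635.2 -147.5] [ 633.9 -180.3]
192 377 391 [ 621.2 -147.1] [ 619.2 -179.5]
198 377 392 [ 606.8 -146.4] [ 605.1 -181.3]
204 377 392 [ 592.2 -145.7] [ 590.5 -180.5]
-y edge slope deg -16.504304715069384 y at x=600 -178.11958111230504 rms 6.310328477320936
+y edge slope deg -2.1662196787840884 y at x=600 -144.80926690960192 rms 0.7523382298620439
free end rows 210
[ 575.20777294 -163.29715361   30.        ]
jig ((713.845458984375, -163.03150939941406), (102.48578643798828, 111.62532806396484), 87.88941192626953)
fj [443.97382221  86.26936578  15.06334158] [534.32480243 114.82651665  25.66634324]
```

```bash
cat > blank.py <<'E'
from h import *
def onplane(uv,h,K,D,T):
    n=cv2.undistortPoints(np.array(uv,float).reshape(-1,1,2),K,D)[:,0];r=np.c_[n,np.ones(len(n))]@T[:3,:3].T;t=(h-T[2,3])/r[:,2];return T[:3,3]+t[:,None]*r
def edge(im,vs,u0,u1,K,D,T,h,sgn):
    g=cv2.GaussianBlur(cv2.cvtColor(im,cv2.COLOR_RGB2GRAY),(3,3),0).astype(float);pts=[]
    for v in vs:
        q=sgn*np.gradient(g[v])[u0:u1];k=int(q.argmax());k=min(max(k,1),len(q)-2)
        a,b,c=q[k-1:k+2];o=0.5*(a-c)/(a-2*b+c) if abs(a-2*b+c)>1e-6 else 0
        pts.append((u0+k+o,v))
    E=onplane(pts,h,K,D,T);p=np.polyfit(E[:,0],E[:,1],1);res=E[:,1]-np.polyval(p,E[:,0]);ok=abs(res)<1.2
    p=np.polyfit(E[ok,0],E[ok,1],1);return p,ok.sum(),len(ok),np.std(res[ok]),np.array(pts)
E
python3 - <<'E'
from blank import *
for f in("top1.npz","top2.npz"):
    z=np.load(f);im,K,D,T=[z[k] for k in('im','K','D','T')]
    for n,u0,u1,s in(("-y",387,397,1),("+y dark edge",374,384,-1)):
        p,a,b,sd,pts=edge(im,range(181,206),u0,u1,K,D,T,30,s)
        print(f,n,np.degrees(np.arctan(p[0])).round(2),np.polyval(p,600).round(2),a,b,sd.round(2),pts[:,0].round(1)[::4])
    g=cv2.cvtColor(im,cv2.COLOR_RGB2GRAY);print(g[203:218,386])
    # jig edges
E
```

```text
top1.npz -y -2.41 -181.54 25 25 0.23 [392.  391.9 392.2 392.2 392.1 392.3 392.3]
top1.npz +y dark edge -14.46 -141.04 7 25 0.59 [379.  379.  379.2 374.6 375.  375.2 375.3]
[ 62  62  62  63  62  59  44  25  48  91 111 119 126 120 117]
top2.npz -y -2.41 -181.56 25 25 0.23 [392.1 391.9 392.3 392.3 392.1 392.3 392.4]
top2.npz +y dark edge -13.66 -141.92 9 25 0.68 [379.  379.  379.2 374.6 375.  375.2 375.3]
[ 64  63  62  63  63  60  45  25  49  92 113 120 128 122 120]
```

Blank: yaw ≈ -2.3° (edges -2.4 and -2.2, jig -2.1), free end at x≈575, -y side at y≈-181.5 for x=600. Carrying the caliper there, up high.

```bash
python3 -m jog '[[[0,0,-0.6,0,0,0,0],[0,0,-0.62,0,0,0,0],[-0.5,0.15,0,0,0,0,0],[-0.7,0.21,0,0,0,0,0],[-0.7,0.21,0,0,0,0,0],[-0.7,0.21,0,0,0,0,0],[-0.7,0.21,0,0,0,0,0],[-0.7,0.21,0,0,0,0,0],[-0.7,0.21,0,0,0,0,0],[-0.7,0.21,0,0,0,0,0],[-0.6,0.18,0,0,0,0,0],[-0.12,0.03,0,0,0,0,0]]]' && python3 -m jog '[[[0,0,0,0,0,0.0064,0],[0,0,0,0,0,0,0],[0,0,0,0,0,0,0]]]'
python3 - <<'E'
from h import *
im,d,K,D,T=take("top");np.savez("top3.npz",im=im,d=d,K=K,D=D,T=T)
save("t3",np.hstack([cv2.resize(im[100:280,240:440],(800,720),interpolation=cv2.INTER_CUBIC)])[:600])
E
```

```text
time: 12.68
tool_pos: [545.9, -40.5, 119.1]
tcp_rot: [-179.9, 0.0, 89.9]
ft_force: [-0.2, 0.8, -5.2]
finger_gap: 18.5
time: 13.05
tool_pos: [545.7, -38.1, 119.4]
tcp_rot: [-180.0, -0.0, 87.8]
ft_force: [-0.9, -0.4, -5.1]
finger_gap: 18.5
```

View pics/t3.png

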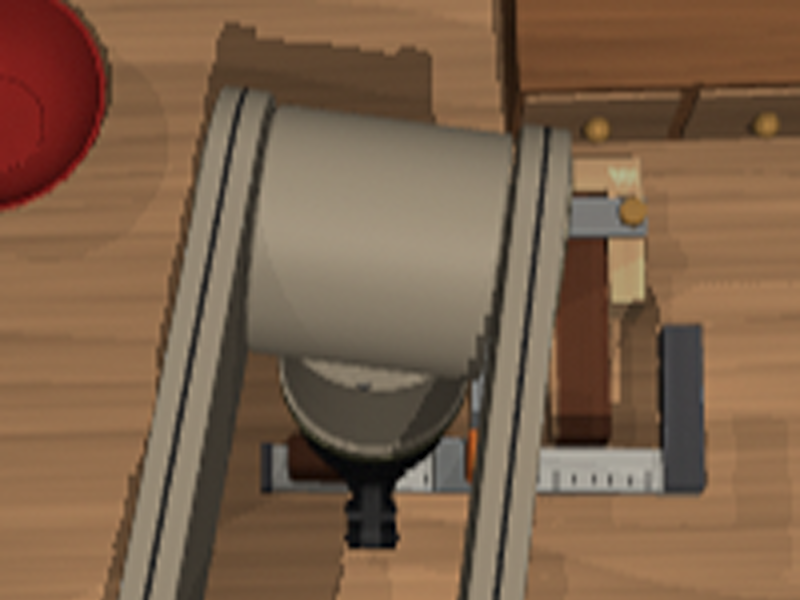

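The open caliper hangs over the blank: fixed jaw at crop (683,410) to the right of the blank (580,340); the arm hides the pad. I'll check the numbers.

```bash
cat > jaw.py <<'E'
from h import *
def jaw(f,box,z0,z1):
    z=np.load(f);im,d=z['im'],z['d'];W=world(d,z['K'],z['D'],z['T']);Z=W[...,2]
    m=np.zeros(d.shape,bool);u0,v0,u1,v1=box;m[v0:v1,u0:u1]=1;m&=(Z>z0)&(Z<z1)
    P=W[m];r=cv2.minAreaRect(P[:,:2].astype(np.float32));print(m.sum(),'c',np.round(r[0],1),np.round(r[1],1),round(r[2],2),'min',P.min(0).round(1),'max',P.max(0).round(1),'z',np.median(P[:,2]).round(1))
E
python3 -c "
from jaw import *
jaw('top3.npz',(404,178,420,224),105,135)"
```

```text
473 c [ 571.8 -207.5] [24.9 91.3] 87.48 min [ 525.9 -221.8  105.9] max [ 617.8 -193.2  124.8] z 118.9
```

```bash
python3 -m jog '[[[0,0,0.5,0,0,0,0],[0,0,0.5,0,0,0,0],[0,0,0.5,0,0,0,0],[0,0,0.3,0,0,0,0],[0,0,0.13,0,0,0,0],[0,0,0,0,0,0,0],[0,0,0,0,0,0,0]]]' && python3 -m jog '[[[0.1,0,0,0,0,0,0],[0.08,0,0,0,0,0,0],[0.02,0,0,0,0,0,0],[0,0,0,0,0,0,0]]]'
python3 - <<'E'
from h import *
im,d,K,D,T=take("top");np.savez("top4.npz",im=im,d=d,K=K,D=D,T=T)
from jaw import *
jaw('top4.npz',(385,178,420,240),14,27)
E
```

```text
time: 13.98
tool_pos: [547.1, -38.9, 24.5]
tcp_rot: [179.9, 0.0, 87.7]
ft_force: [0.2, -0.4, -5.0]
finger_gap: 18.8
time: 14.48
tool_pos: [546.5, -28.6, 23.3]
tcp_rot: [180.0, 0.0, 87.7]
ft_force: [0.1, -0.3, -4.5]
finger_gap: 18.7
466 c [ 592.5 -188.1] [ 46.5 130.4] 87.7 min [ 526.7 -211.2   14. ] max [ 657.4 -162.3   27. ] z 22.2
```

```bash
python3 -m jog '[[[0.04,0,0,0,0,0,0],[0.04,0,0,0,0,0,0],[0,0,0,0,0,0,0]]]'; python3 -m jog '[[[0.02,0,0,0,0,0,0],[0,0,0,0,0,0,0]]]';python3 -m jog '[[[0.02,0,0,0,0,0,0],[0,0,0,0,0,0,0]]]'
```

```text
time: 14.9
tool_pos: [546.6, -24.5, 23.3]
tcp_rot: [-180.0, -0.0, 87.7]
ft_force: [0.4, -0.5, -5.5]
finger_gap: 18.2
time: 15.15
tool_pos: [546.7, -23.7, 23.3]
tcp_rot: [-180.0, -0.0, 87.7]
ft_force: [-0.3, 0.4, -5.0]
finger_gap: 18.4
time: 15.4
tool_pos: [546.7, -22.7, 23.3]
tcp_rot: [-180.0, -0.0, 87.7]
ft_force: [0.9, 0.5, -5.0]
finger_gap: 18.4
```

```bash
python3 -m jog '[[[0.02,0,0,0,0,0,0],[0,0,0,0,0,0,0]]]'; python3 -m jog '[[[0.02,0,0,0,0,0,0],[0,0,0,0,0,0,0]]]'
```

```text
time: 15.65
tool_pos: [546.7, -21.6, 23.3]
tcp_rot: [-180.0, -0.0, 87.7]
ft_force: [0.2, 0.8, -5.6]
finger_gap: 18.4
time: 15.9
tool_pos: [546.8, -20.8, 23.3]
tcp_rot: [-180.0, 0.0, 87.7]
ft_force: [0.7, -0.9, -5.2]
finger_gap: 18.6
```

```bash
for i in 1; do python3 -m jog '[[[0.02,0,0,0,0,0,0],[0,0,0,0,0,0,0]]]'; done; python3 -m jog '[[[0.015,0,0,0,0,0,0],[0,0,0,0,0,0,0]]]'
```

```text
time: 16.15
tool_pos: [547.0, -20.7, 23.3]
tcp_rot: [180.0, 0.1, 87.7]
ft_force: [1.4, -4.9, -7.3]
finger_gap: 18.5
time: 16.4
tool_pos: [547.0, -20.7, 23.2]
tcp_rot: [180.0, 0.1, 87.7]
ft_force: [1.2, -9.0, -7.8]
finger_gap: 18.4
```

```bash
python3 - <<'E'
from h import *
im,d,K,D,T=take("top");np.savez("top5.npz",im=im,d=d,K=K,D=D,T=T)
save("t5",cv2.resize(im[150:250,350:450],(600,600),interpolation=cv2.INTER_CUBIC))
E
```

```text
(no output)
```

View pics/t5.png

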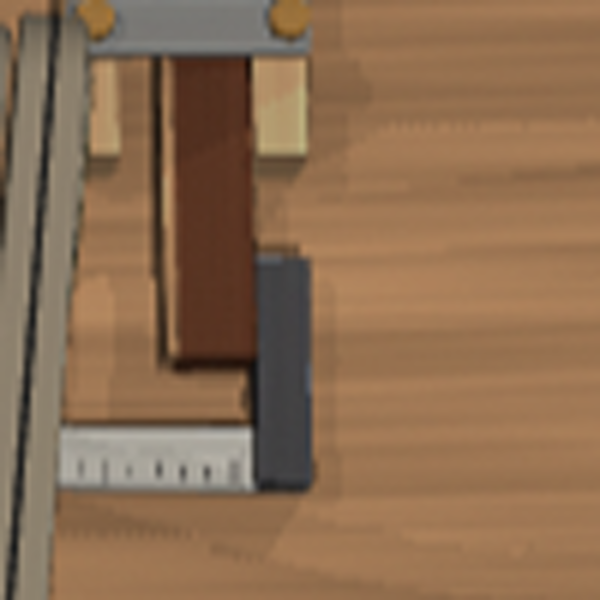

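Contact with the fixed jaw (crop x≈253) along the blank's -y side at 9 N, about 43 mm deep and square. I'll ease off, lower it and check.

```bash
python3 -m jog '[[[-0.03,0,0,0,0,0,0],[0,0,0,0,0,0,0]]]'; python3 -m jog '[[[0,0,0.03,0,0,0,0],[0,0,0.02,0,0,0,0],[0,0,0,0,0,0,0],[0,0,0,0,0,0,0]]]'
```

```text
time: 16.7
tool_pos: [546.8, -20.8, 23.3]
tcp_rot: [180.0, 0.0, 87.7]
ft_force: [-0.4, -4.2, -6.5]
finger_gap: 18.2
time: 17.2
tool_pos: [547.0, -20.6, 21.0]
tcp_rot: [180.0, 0.0, 87.7]
ft_force: [0.3, -4.0, -3.9]
finger_gap: 18.1
```

```bash
python3 -m jog '[[[-0.015,0,0.02,0,0,0,0],[0,0,0.01,0,0,0,0],[0,0,0,0,0,0,0],[0,0,0,0,0,0,0]]]'
```

```text
time: 17.7
tool_pos: [546.8, -20.9, 19.6]
tcp_rot: [-180.0, -0.0, 87.7]
ft_force: [-4.5, 2.0, 3.1]
finger_gap: 18.4
```

```bash
python3 -m jog '[[[0,0,0,0,0,0,0.2],[0,0,0,0,0,0,0.35],[0,0,0,0,0,0,0.4],[0,0,0,0,0,0,0.4],[0,0,0,0,0,0,0.4],[0,0,-0.3,0,0,0,0.4],[0,0,-0.7,0,0,0,0.4],[0,0,-0.7,0,0,0,0.4],[0,0,0,0,0,0,0.4],[0,0,0,0,0,0,0.4]]]' 20
python3 - <<'E'
from h import *
im,d,K,D,T=take("top");np.savez("top6.npz",im=im,d=d,K=K,D=D,T=T)
im2,d,K,D,T=take("side");np.savez("side6.npz",im=im2,d=d,K=K,D=D,T=T)
save("t6",np.hstack([cv2.resize(im[150:250,350:450],(400,600),interpolation=cv2.INTER_CUBIC)*1,cv2.resize(im2[180:300,200:320],(400,600),interpolation=cv2.INTER_CUBIC)]))
E
```

```text
time: 18.95
tool_pos: [546.9, -21.2, 104.8]
tcp_rot: [180.0, 0.0, 87.7]
ft_force: [-1.1, 0.6, -0.5]
finger_gap: 33.9
```

View pics/t6.png

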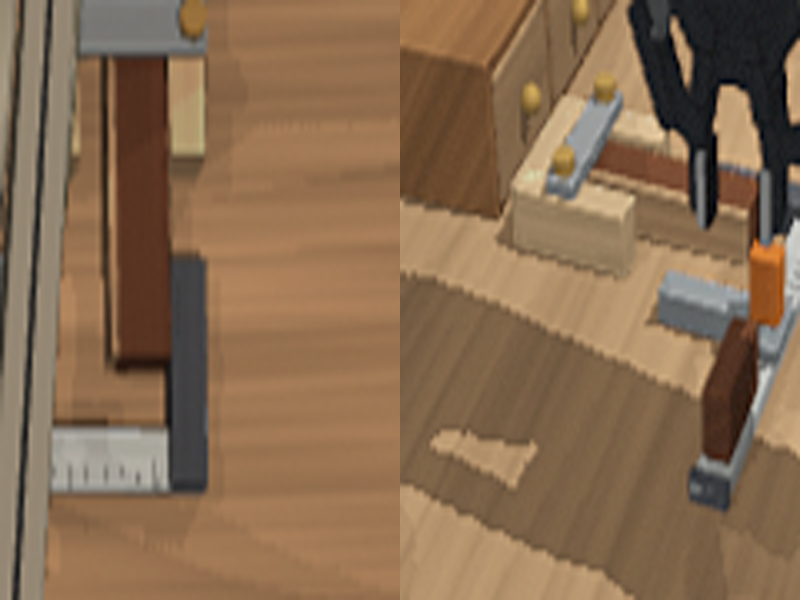

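Released: the fixed jaw lies against the blank (left part, x≈170), and the pad jaw stands clear of the +y side (right part, (700,305)). Next I put the shut fingers between tab and grip.

```bash
python3 -m jog '[[[-0.35,0,0,0,0,0,0],[-0.35,0,0,0,0,0,0],[0,0,0,0,0,0,0],[0,0,0,0,0,0,0],[0,0,0,0,0,0,0],[0,0,0.4,0,0,0,0],[0,0,0.4,0,0,0,0],[0,0,0.3,0,0,0,0],[0,0,0.25,0,0,0,0],[0,0,0,0,0,0,0],[0,0,0,0,0,0,0]]]'
```

```text
time: 20.42
tool_pos: [545.8, -56.3, 37.4]
tcp_rot: [180.0, 0.0, 87.7]
ft_force: [-0.2, 0.8, 0.5]
finger_gap: -0.1
```

```bash
python3 -m jog '[[[-0.07,0,0,0,0,0,0],[-0.07,0,0,0,0,0,0],[-0.07,0,0,0,0,0,0],[-0.07,0,0,0,0,0,0],[-0.07,0,0,0,0,0,0],[-0.07,0,0,0,0,0,0],[-0.07,0,0,0,0,0,0],[-0.07,0,0,0,0,0,0],[-0.07,0,0,0,0,0,0],[-0.07,0,0,0,0,0,0],[-0.06,0,0,0,0,0,0],[0,0,0,0,0,0,0]]]'
python3 - <<'E'
from h import *
im2,d,K,D,T=take("side");np.savez("side7.npz",im=im2,d=d,K=K,D=D,T=T)
save("s7",cv2.resize(im2[180:300,220:340],(600,600),interpolation=cv2.INTER_CUBIC))
E
```

```text
time: 21.92
tool_pos: [543.7, -94.5, 36.7]
tcp_rot: [-180.0, 0.0, 87.7]
ft_force: [-0.6, 0.3, 0.5]
finger_gap: 0.0
```

View pics/s7.png

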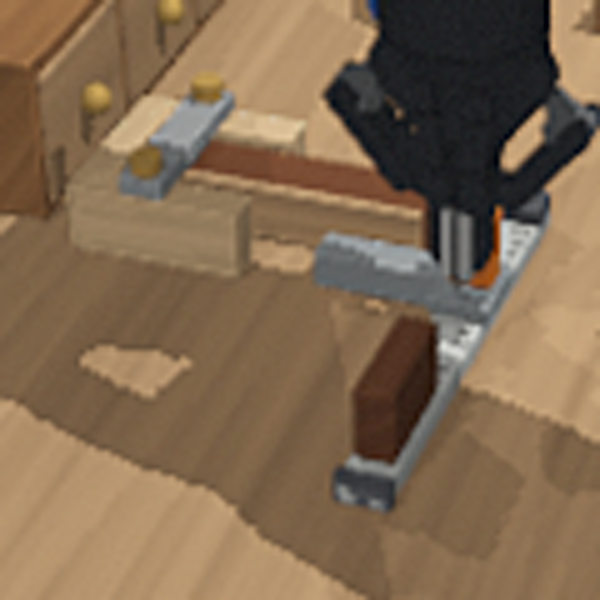

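The jaw is following the fingers: orange tab at (488,250), pad jaw near the blank at (370,270). Now fine steps with the force reading.

```bash
python3 -m jog '[[[-0.03,0,0,0,0,0,0],[-0.03,0,0,0,0,0,0],[0,0,0,0,0,0,0]]]'|sed -n '1,2p;4p'; python3 -m jog '[[[-0.03,0,0,0,0,0,0],[0,0,0,0,0,0,0],[0,0,0,0,0,0,0]]]'|sed -n '2p;4p'; python3 -m jog '[[[-0.03,0,0,0,0,0,0],[0,0,0,0,0,0,0],[0,0,0,0,0,0,0]]]'|sed -n '2p;4p'
```

```text
time: 22.35
tool_pos: [543.6, -97.2, 36.7]
ft_force: [-0.7, 0.3, -0.8]
tool_pos: [543.7, -98.7, 36.8]
ft_force: [0.6, -0.1, 0.4]
tool_pos: [543.7, -100.3, 36.9]
ft_force: [-0.2, -0.2, 0.6]
```

```bash
python3 -m jog '[[[-0.02,0,0,0,0,0,0],[0,0,0,0,0,0,0],[0,0,0,0,0,0,0]]]'|sed -n '2p;4p'; python3 -m jog '[[[-0.02,0,0,0,0,0,0],[0,0,0,0,0,0,0],[0,0,0,0,0,0,0]]]'|sed -n '2p;4p'; python3 -m jog '[[[-0.02,0,0,0,0,0,0],[0,0,0,0,0,0,0],[0,0,0,0,0,0,0]]]'|sed -n '2p;4p'
python3 - <<'E'
from h import *
im,d,K,D,T=take("side");W=world(d,K,D,T);np.savez("side8.npz",im=im,d=d,K=K,D=D,T=T)
Z=W[...,2];m=np.zeros(d.shape,bool);m[180:300,220:340]=1
j=m&(Z>17)&(Z<24)&(W[...,0]>565)&(W[...,0]<625)&(W[...,1]>-150)&(W[...,1]<-80)
P=W[j];print("slide jaw top y",np.percentile(P[:,1],[1,50,99]).round(1),len(P))
b=m&(Z>27)&(Z<33)&(W[...,0]>585)&(W[...,0]<650);P=W[b];print("blank top y",np.percentile(P[:,1],[1,99]).round(1))
E
```

```text
tool_pos: [543.6, -101.2, 36.8]
ft_force: [0.6, 0.1, 1.0]
tool_pos: [543.5, -102.2, 36.8]
ft_force: [-0.3, -0.5, 0.1]
tool_pos: [543.5, -103.2, 36.8]
ft_force: [0.1, 0.2, -0.0]
slide jaw top y [-149.3 -130.4 -117.4] 177
blank top y [-182.6 -143.1]
```

```bash
python3 -m jog '[[[-0.02,0,0,0,0,0,0],[0,0,0,0,0,0,0],[0,0,0,0,0,0,0]]]'|sed -n '2p;4p'; python3 -m jog '[[[-0.02,0,0,0,0,0,0],[0,0,0,0,0,0,0],[0,0,0,0,0,0,0]]]'|sed -n '2p;4p'
python3 -c "
from h import *
f=[]
for i in range(5): snapshot('side'); f.append(telemetry.sense()['ft_force'])
print(np.mean(f,0))"
```

```text
tool_pos: [543.4, -104.2, 36.8]
ft_force: [-0.1, 0.3, 0.2]
tool_pos: [543.3, -105.1, 36.8]
ft_force: [-0.6, 1.5, -0.1]
[-0.49671814  1.48211296  0.26327545]
```

```bash
python3 -m jog '[[[-0.02,0,0,0,0,0,0],[0,0,0,0,0,0,0],[0,0,0,0,0,0,0]]]'|sed -n '2p;4p'
python3 -c "
from h import *
f=[]
for i in range(5): snapshot('side'); f.append(telemetry.sense()['ft_force'])
print(np.mean(f,0))"
```

```text
tool_pos: [543.3, -106.0, 36.8]
ft_force: [-0.6, 3.3, 1.2]
[-0.06959715  3.64730941  0.8037955 ]
```

```bash
python3 -m jog '[[[0.01,0,0,0,0,0,0],[0.01,0,0,0,0,0,0],[0.01,0,0,0,0,0,0],[0.02,0,0,0,0,0,0],[0.05,0,0,0,0,0,0],[0.1,0,0,0,0,0,0],[0,0,0,0,0,0,0],[0,0,-0.4,0,0,0,0],[0,0,-0.8,0,0,0,0],[0,0,-0.8,0,0,0,0],[0,0,-0.8,0,0,0,0]]]' && python3 -m jog '[[[0.9,-0.6,-0.3,0,0,0,0],[0.9,-0.6,-0.3,0,0,0,0],[0.9,-0.6,0,0,0,0,0],[0.9,-0.6,0,0,0,0,0],[0.9,-0.6,0,0,0,0,0],[0.9,0,0,0,0,0,0],[0,0,0,0,0,0,0],[0,0,0,0,0,0,0]]]'
python3 - <<'E'
from h import *
from blank import edge
im,d,K,D,T=take("top");np.savez("top9.npz",im=im,d=d,K=K,D=D,T=T)
im2,d2,K2,D2,T2=take("side")
save("t9",np.hstack([cv2.resize(im[170:240,330:430],(500,350),interpolation=cv2.INTER_CUBIC),cv2.resize(im2[190:270,240:300],(263,350),interpolation=cv2.INTER_CUBIC)]))
W=world(d,K,D,T);Z=W[...,2]
for n,(u0,v0,u1,v1),a,b in(("fixed",(391,192,404,232),14,26),("slide",(360,192,378,218),14,26),("blank",(374,182,396,192),26,34),("grip",(285,215,345,235),44,55),("tab",(350,215,385,235),52,62)):
    m=np.zeros(d.shape,bool);m[v0:v1,u0:u1]=1;m&=(Z>a)&(Z<b);P=W[m]
    if len(P)>5: r=cv2.minAreaRect(P[:,:2].astype(np.float32));print(n,len(P),np.round(r[0],1),np.round(r[1],1),round(r[2],1),P[:,:2].min(0).round(1),P[:,:2].max(0).round(1))
E
```

```text
time: 27.28
tool_pos: [543.9, -96.3, 179.9]
tcp_rot: [179.9, 0.0, 87.7]
ft_force: [0.6, 0.4, -0.5]
finger_gap: 0.1
time: 28.28
tool_pos: [405.0, 179.5, 207.8]
tcp_rot: [179.9, 0.0, 87.7]
ft_force: [0.6, -0.5, -0.3]
finger_gap: 0.1
fixed 363 [ 573.2 -190.4] [24.8 93.5] 87.3 [ 526.5 -204.3] [ 620.1 -176.4]
slide 241 [ 592.1 -134.1] [23.8 59.7] 88.0 [ 562.1 -146.6] [ 621.8 -121.3]
blank 138 [ 633.2 -163.9] [33.5 23.6] 88.3 [ 621.4 -181. ] [ 645.1 -147. ]
grip 226 [546.1  -6.4] [59.6 20. ] 88.2 [535.4 -36.3] [556.4  23.5]
tab 68 [ 542.2 -123.6] [15.9 21.4] 88.1 [ 531.4 -131.7] [ 553.1 -115.7]
```

View pics/t9.png

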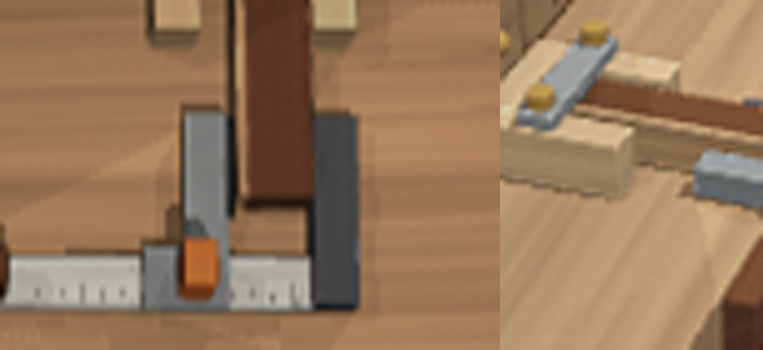

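Top view: the fixed jaw is flush on the right side of the blank (313,150), and the pad (232,160) is at its pale side. One last close wrist look to check contact before handing in.

```bash
python3 -m jog '[[[-0.93,0.45,0,0,0,0,0],[-0.93,0.45,0,0,0,0,0],[-0.93,0.45,0,0,0,0,0],[-0.93,0.45,0,0,0,0,0],[-0.93,0.45,0,0,0,0,0],[-0.93,0.45,0,0,0,0,0],[-0.93,0.45,0,0,0,0,0],[-0.93,0.45,0.3,0,0,0,0],[-0.93,0.45,0.4,0,0,0,0],[0,0,0.2,0,0,0,0],[0,0,0,0,0,0,0],[0,0,0,0,0,0,0]]]'
python3 - <<'E'
from h import *
im,d,K,D,T=take("wrist");save("w9",im);np.savez("w9.npz",im=im,d=d,K=K,D=D,T=T)
W=world(d,K,D,T);Z=W[...,2];X=W[...,0]
def span(a,b,x0,x1,y0,y1,n):
    m=(Z>a)&(Z<b)&(X>x0)&(X<x1)&(W[...,1]>y0)&(W[...,1]<y1);P=W[m]
    if len(P)>5:print(n,len(P),np.percentile(P[:,1],[.5,99.5]).round(1))
for x in(582,600,612):
    span(27,33,x-4,x+4,-200,-130,"blank x=%d"%x);span(17,23,x-4,x+4,-215,-178,"fixed");span(17,23,x-4,x+4,-150,-105,"slide")
E
```

```text
time: 29.88
tool_pos: [590.2, -246.3, 163.0]
tcp_rot: [179.9, 0.0, 87.7]
ft_force: [-0.5, 0.4, 0.5]
finger_gap: 0.1
blank x=582 667 [-181.7 -147.1]
fixed 343 [-203.8 -182.8]
slide 426 [-145.5 -123.1]
blank x=600 676 [-182.4 -147.8]
fixed 347 [-204.5 -183.5]
slide 436 [-146.5 -123.6]
blank x=612 694 [-182.9 -147.7]
fixed 344 [-205. -184.]
slide 419 [-145.8 -124.1]
```

View pics/w9.png

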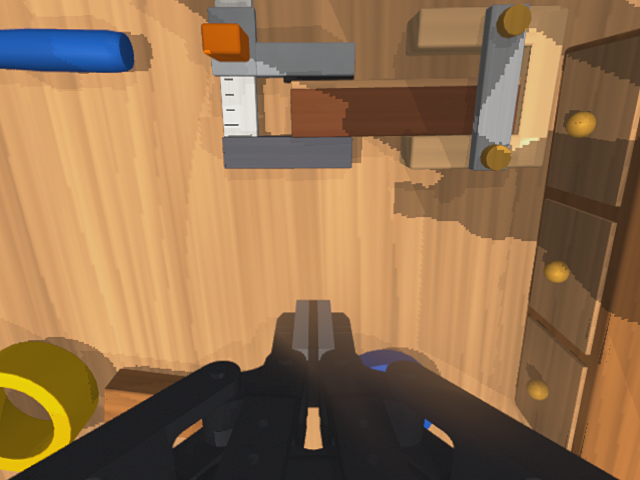

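```bash
python3 -c "
from h import *
print(job.hand_in())"
```

```text
the job is handed in; nothing more can be done
None
```

The caliper is lying flat on the bench, closed on the blank, and the job is handed in. The last reading before hand-in was 29.9 s of the 58 s. I opened the caliper to about 80 mm by its tab and lowered it over the free end. I then felt the fixed jaw onto the blank's -y side, let go, and pushed the tab closed with shut fingers. The push ended at about 3.6 N on the tab, after which I withdrew the fingers slowly.

**Last checks**
- **Depth:** the jaws are about 45 mm past the free end.
- **Squareness:** the caliper's yaw is about -1.9° and the blank's about -2.3°, so they agree to about 0.4°.
- **Fixed jaw:** it shows as flush with the blank's side, within about 1 mm, which is as fine as the pictures resolve.
- **Robot and bench:** the robot was clear of everything. I moved no bystander that I know of, but I did not re-measure where they all are.

**Not confirmed**
- **Pad force:** I could not measure the force left on the pad after letting go. The blank's top edge hides the contact line from the camera, so a gap of up to about 1 mm would not show. That the pad still bears on the blank rests on the force rise during closing (0.3, 1.5, then 3.6 N over the last 2 mm) and on the slide's friction holding it.
- **Blank width:** estimates disagree. The wrist camera gives about 35 mm, the top camera 36 to 37 mm and the side camera about 39 mm.

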